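# Swing the label printer round on its corner swivel and lock it

### The arm

A 6-joint arm with a two-finger parallel gripper is mounted at the origin on a cart in front of the work surface, level with it; the furniture and walls round the work are solid. World frame = base frame: x ahead of the robot, y to its left, z up, the work surface at z = 0. Lengths are in m, angles in rad, forces in N, time in s.
With the tool pointing down it reaches from about 0.25 to 0.725 m from the base axis. Payload 4 kg.
Tool frame: the origin (TCP) lies between the finger pads; the fingertips stand 17 mm ahead of it and the grasp point (between the pads) lies 2 mm behind it; z points along the fingers, y is the direction in which the jaws open and shut (so a half turn about z gives the same grasp; the last joint's range is limited). The gripper opens to 85 mm and grips with 20 to 120 N. Pads are 22 mm wide; open, the fingers measure 114 mm over their backs; the gripper's body (76 mm by 85 mm) begins 54 mm behind the grasp point. The pads swing forward as they close: fully open they stand 13 mm farther back than shut.
Start: joints at [-1.202, 0.241, 0.005, 1.335, 0, 1.571], TCP at [0.18, -0.466, 0.248] pointing down, gripper open.
Joint ranges: [-2.72, 2.72], [-1.05, 1.87], [-1.09, 1.28], [-1.99, 2.15], [-1.42, 1.44], [-3.14, 3.14]. Speed limits (rad/s): [2.79, 2.79, 3.14, 3.14, 3.14, 3.14].

### API

Orientations are given as a unit quaternion [x, y, z, w].
In Python, from workcell import readout, viewer, order gives the robot as it stands. The module is installed in compiled form; this text tells all that it offers.
- The arm moves only by the shell command python3 -m crank 'ROWS'. ROWS is text: rows parted by semicolons, each of 7 numbers parted by spaces: the shift along the tool's x, y, z in m, then the turn, a rotation vector about the tool's x, y, z in rad, then the gripper's target within -1 to 1 (shut at 1, half-way at 0, fully open at -1). A call has 1 to 20 rows; each row shifts and turns the pose as measured when the row begins, along the tool's axes as they then stand; what a row does not reach is not made up. A row lasts 1/12 s, in which the tool goes at most 41.7 mm and 7.16 degrees, less where a joint would pass 70% of its speed; a pose out of reach is approached as far as the arm can. A call with a gripper value outside its range is refused whole. The fingers move at their own pace and stop on an object; the grip force is fixed at half the most. Time passes only in rows, so rows that do not move let the fingers close. It gives the time, the measured TCP pose, the force and the opening at its end, in the units of the state.
- readout.get_obs(): the state, without advancing time (a new reading comes with each control period).
- viewer.camera(name): name is "scene" or "top"; returns the picture (400x640x3 uint8, red, green, blue); there is no depth.
- viewer.calibration(name): a dict with "fx", "fy", "cx", "cy" (pixels), "eye" and "rotation" of the camera in the world. Camera axes: x right, y down, z forward; pixel columns grow to the right and rows downward; lengths in m; the calibration is good to about 2 mm. A picture is of the moment at which its call begins. calibration takes no time and is no camera call.
- order.job_done(): hands the job in, once; it reports no verdict.
The state is a dict: "clock": time; "joint_pos": joint angles; "joint_vel": joint speeds; "tau": joint torques, N m; "eef_pos": TCP position; "tool_rot": TCP orientation; "ft_force": force on the tool from outside, world axes, zero at the start; "ft_torque": the same for the moment, N m; "grip_width": finger opening in m.
Only numpy, scipy, OpenCV 4.12 (cv2) and the standard library are available. Lean on these libraries where they do the work, as an engineer would, in place of code of your own. Each camera call takes 0.05 s, during which the arm holds its last target. There are 200 camera calls.

### The job

The small label printer stands sideways on its docking plate with one corner held in the swivelling corner shoe. Without lifting it, push the corner opposite the shoe round so that the printer turns a quarter turn counter-clockwise about the held corner, which stays in the shoe, until it stands square at home with its low front against the shoe and the fixed front stop; then swing the keeper bar fully shut along its back. Leave the timer, the small bottle and the box of tapes where they stand.

Things in the scene. Friction and masses are not known exactly. Their poses are not given: they have to be found in the camera images.
- dock: Grey docking plate, 245 x 360 x 6 mm, fixed; the printer slides on it, 6 mm above the worktop. Origin: the shoe's vertical swivel axis, at worktop height. x points away from the robot (turned up to 0.15 rad either way), y left, z up; the plate spans x -45..200, y -165..195 mm.
- front_stop (a point): Mid-face of the fixed aluminium front stop (36 mm wide along dock y, 6 mm thick, top 28 mm above the worktop) against which the printer's front comes to rest: dock x 0, y 92 mm, 17 mm above the worktop.
- keeper_pivot (a point): On the keeper bar's vertical pivot axis, 31 mm above the worktop: dock x 161, y 155 mm. Its post has radius 14 mm and its top 49 mm above the worktop.
- shoe (a joint): Angle (rad) of the corner shoe: an L of two aluminium walls (57 mm long, 5 mm thick, top 36 mm above the worktop) round the printer's held corner, turning freely about the dock's origin, limits -0.1 and 1.65. At 0 (start) its walls run to dock -y and +x, outside the printer; it grows counter-clockwise from above; 1.57 when the printer is home.
- keeper (a joint): Angle (rad) of the dark steel keeper bar: 12 mm thick, reaching 98 mm from its pivot, 19 to 43 mm above the worktop. At 0 it points half-way between dock +x and +y; grows clockwise from above; at 2.36 it points to dock -y and lies along the back of the printer at home, some 4 mm off; end stop 2.40. Starts open (0 to 0.6), stays where left; about 1 N turns it.
- keeper_push (a point): Point on the keeper bar's centre line, 65 mm from its pivot axis, 31 mm above the worktop; push here on the bar's side, at right angles to the bar.
- printer: White wedge-shaped label printer, 151 (x) x 110 (y) x 60 mm, 0.35 to 0.7 kg. Origin: centre of underside. x points from its low front to its tall back (near upright), y to its left, z up. At the start x lies along dock -y (front to the robot's left); home, along dock +x (front to the robot).
- printer_far_corner (a point): Printer's back left corner (its x 75, y 55 mm), opposite the held one, 25 mm above its underside. Pushing the back face towards the front (printer -x), 20 to 60 mm from this corner, turns it; the nearer the middle, the harder it presses the held corner into the shoe (finger friction near the corner can draw it out; at the end a push on the back 70 to 80 mm from this corner, about 10 N, seats it square).
- printer_mid (a point): Centre of the printer, 30 mm above its underside.
- printer_held_corner (a point): Bottom corner of the printer that sits in the shoe: printer x -75, y -55 mm (front right).
- dock_home (a point): Where the printer's centre must come to lie: dock x 77, y 56 mm, 36 mm above the worktop.
- timer: Bystander: white kitchen-type timer with a dome dial, 66 x 66 x 48 mm, beyond the plate. Origin: centre of its underside.
- gel: Bystander: small round bottle, diameter 43 mm, 60 mm tall, beyond the plate. Origin: centre of its underside.
- tape_case: Bystander: frosted box with a hinged lid, 104 x 84 x 82 mm, to the right of the plate. Origin: centre of its underside.

How it is judged:
By the outcome, as a careful person would: the job done as asked, in the order asked, and still so for the second after the job is handed in, with the robot touching nothing.
It also fails if it takes over 51 s, if anything falls off the work surface, if the arm or the gripper's body presses on something with over 40 N, if the wrist force passes 120 N, or if a joint passes its speed limit or range.

## Working session

There is one attempt and no reset: what is moved stays moved. The work goes in short steps, Python scripts to look and compute and a shell command to move; the robot and the scene stay as the last step left them, time stands still between calls to the robot, and variables do not carry over. Pictures are saved under pics/ and viewed, about 8 in all and at most 12, crops included, and the job is handed in when it is done.

```bash
mkdir -p pics; cat > h.py <<'E'
import numpy as np, cv2
from workcell import readout, viewer, order
def snap(cam,name):
    im=viewer.camera(cam)[:,:,::-1].copy(); cv2.imwrite('pics/'+name,im); return im
def ray(cam,u,v,z):
    c=viewer.calibration(cam); R=np.array(c['rotation']); e=np.array(c['eye'])
    d=R@np.array([(u-c['cx'])/c['fx'],(v-c['cy'])/c['fy'],1]); return e+d*(z-e[2])/d[2]
def proj(cam,p):
    c=viewer.calibration(cam); R=np.array(c['rotation']); q=R.T@(np.array(p)-np.array(c['eye']))
    return np.array([c['fx']*q[0]/q[2]+c['cx'],c['fy']*q[1]/q[2]+c['cy']])
E
python3 - <<'E'
from h import *
for c in('top','scene'):
    snap(c,c+'0.png'); k=viewer.calibration(c); print(k)
    print(proj(c,[.4,0,0]),proj(c,[.5,0,0]),proj(c,[.4,.1,0]))
o=readout.get_obs(); print(o)
E
```

```text
{'fx': 442.06294283506116, 'fy': 442.06294283506116, 'cx': 308.8202551330511, 'cy': 200.68745904101985, 'eye': array([ 0.30754142, -0.01951632,  1.21835093]), 'rotation': array([ 0.72103412, -0.68544732,  0.06803763, -0.07511761])}Traceback (most recent call last):
  File "<stdin>", line 4, in <module>
  File "h.py", line 9, in proj
    c=viewer.calibration(cam); R=np.array(c['rotation']); q=R.T@(np.array(p)-np.array(c['eye']))
                                                            ~~~^^~~~~~~~~~~~~~~~~~~~~~~~~~~~~~~~
ValueError: matmul: Input operand 1 has a mismatch in its core dimension 0, with gufunc signature (n?,k),(k,m?)->(n?,m?) (size 3 is different from 4)
```

View pics/top0.png

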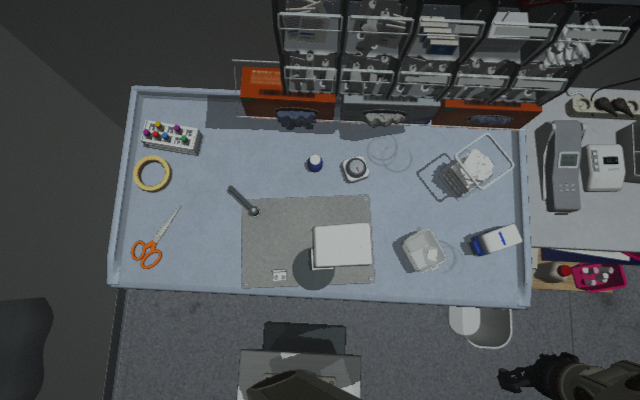

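The top view shows the plate at about (241..372, 195..287), the printer at about (343,245) and the keeper pivot near (254,211), with the bar pointing up-left. The rotation is a quaternion, so I'll fix the helper.

```bash
sed -i "s/R=np.array(c\['rotation'\])/R=Rotation.from_quat(c['rotation']).as_matrix()/; 1a from scipy.spatial.transform import Rotation" h.py
python3 - <<'E'
from h import *
for c in('top','scene'):
    if c=='scene': im=snap(c,c+'0.png')
    print(viewer.calibration(c))
    print(proj(c,[.4,0,0]),proj(c,[.5,0,0]),proj(c,[.4,.1,0]))
im=cv2.imread('pics/top0.png')[170:300,220:390]
cv2.imwrite('pics/top0c.png',cv2.resize(im,None,fx=4.5,fy=4.5,interpolation=cv2.INTER_CUBIC))
for n,(u,v) in dict(TL=(242,196.5),TR=(370,195.5),BR=(372.5,285.5),BL=(240.5,287.5)).items(): print(n,ray('top',u,v,.006))
print('pivot',ray('top',254,211,.049),'barend',ray('top',230,187,.043))
o=readout.get_obs(); print(o['clock'],o['eef_pos'],o['tool_rot'],o['ft_force'],o['grip_width'])
E
```

```text
{'fx': 442.06294283506116, 'fy': 442.06294283506116, 'cx': 308.8202551330511, 'cy': 200.68745904101985, 'eye': array([ 0.30754142, -0.01951632,  1.21835093]), 'rotation': array([ 0.72103412, -0.68544732,  0.06803763, -0.07511761])}
[305.59513238 256.92495436] [307.47961489 220.91534817] [269.22473592 255.06910707]
{'fx': 504.2990581578187, 'fy': 504.2990581578187, 'cx': 313.3079025687258, 'cy': 196.93010964385164, 'eye': array([-0.00919684,  0.52989726,  1.13184597]), 'rotation': array([-0.3684683 ,  0.87947759, -0.27708761,  0.11820636])}
[350.23424411 238.28595397] [322.90579864 215.23183978] [322.99940521 262.4728312 ]
TL [0.55904513 0.18709884 0.006     ]
TR [ 0.57987771 -0.17151347  0.006     ]
BR [ 0.33225387 -0.18398696  0.006     ]
BL [0.30884368 0.17069783 0.006     ]
pivot [0.51196102 0.14426086 0.049     ] barend [0.57622487 0.21575626 0.043     ]
0.1 [ 0.18006094 -0.46587192  0.24748778] [ 9.83045657e-01  1.83358425e-01 -1.71766348e-04 -9.46310760e-04] [0.02723917 0.00788965 0.89925478] 0.0856336970742188
```

View pics/top0c.png

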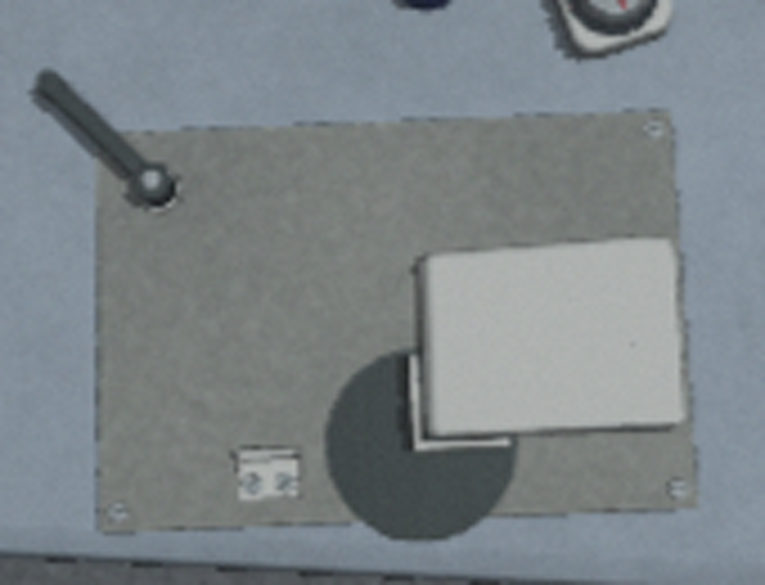

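View pics/scene0.png

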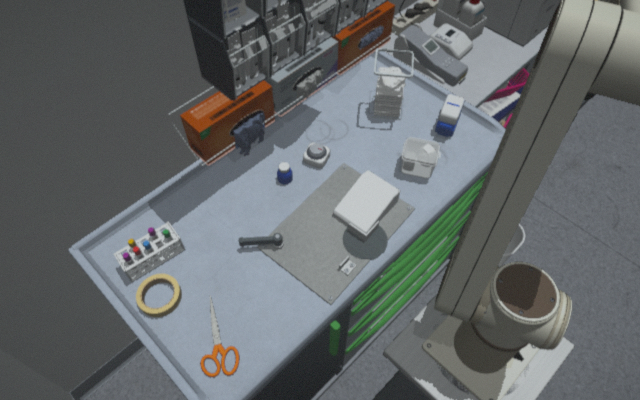

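Plate corners in the crop, in full-image pixels: TL (241.6,199.6), TR (369.3,194.4), BR (374.9,282.9), BL (241.8,288.2). The shoe disc centre is near (313.3,268.9), the pivot top (254,210.7) and the bar end (230,189). The gel (315,163) and timer (355,168) are clear of the path. The tape case is at (424,250), to the right. Next I'll fit the dock frame.

```bash
cat > fit.py <<'E'
from h import *
px=lambda x,y:(220+x/4.5,170+y/4.5)
obs=[((-.045,.195),px(98,532),.006),((-.045,-.165),px(697,508),.006),((.2,-.165),px(672,110),.006),((0,0),px(420,445),.006),
 ((.161,.155),px(153,183),.049),((.0,.092),px(265,453),.028)]
D=np.array([o[0] for o in obs]);W=np.array([ray('top',*o[1],o[2])[:2] for o in obs])
dc,wc=D.mean(0),W.mean(0);H=(D-dc).T@(W-wc)
a=np.arctan2(H[0,1]-H[1,0],H[0,0]+H[1,1]);R=np.array([[np.cos(a),-np.sin(a)],[np.sin(a),np.cos(a)]]);t=wc-R@dc
d2w=lambda p:R@np.array(p)+t
w2d=lambda p:R.T@(np.array(p)[:2]-t)
if __name__=='__main__':
    print('a',a,'t',t);print(((W-(D@R.T+t))*1000).round(1))
    e=w2d(ray('top',*px(45,85),.043))-[.161,.155];print('bar ang',np.degrees(np.arctan2(e[1],e[0])),np.linalg.norm(e))
    for n,p in dict(TL=(428,255),TR=(672,238),BR=(686,424),BL=(428,437)).items(): print(n,w2d(ray('top',*px(*p),.064)))
    for u,v in((403,237),(411,271),(436,230)): print('case',ray('top',u,v,.08)[:2])
    print('start',d2w([.070,-.195]),'contact',d2w([.070,-.153]))
E
python3 fit.py
```

```text
a 0.0913977166446343 t [ 0.36815168 -0.0231263 ]
[[ 1.6  0.2]
 [ 1.1  1.3]
 [ 0.4 -0.4]
 [ 0.2  0.4]
 [-1.5 -1.6]
 [-1.8  0.2]]
bar ang 45.550201486792524 0.08953749637080202
TL [ 0.10711177 -0.00857916]
TR [ 0.11128907 -0.15186847]
BR [ 0.00308777 -0.15257319]
BL [ 0.00170857 -0.00402524]
case [ 0.45781027 -0.24984777]
case [ 0.37195691 -0.27085753]
case [ 0.48033839 -0.33497325]
start [ 0.45565726 -0.21092346] contact [ 0.4518239  -0.16909876]
```

```bash
python3 -m crank '0.03 -0.0126 0 0 0 0 1;0.03 -0.0126 0 0 0 0 1;0.03 -0.0126 0 0 0 0 1;0.03 -0.0126 0 0 0 0 1;0.03 -0.0126 0 0 0 0 1;0.03 -0.0126 0 0 0 0 1;0.03 -0.0126 0 0 0 0 1;0.03 -0.0126 0 0 0 0 1;0.03 -0.0126 0 0 0 0 1;0.03 -0.0126 0 0 0 0 1;0.03 -0.0126 0 0 0 0 1;0.03 -0.0126 0 0 0 0 1'
python3 -m crank '0 0 0 0 0 0.12 1;0 0 0 0 0 0.12 1;0 0 0 0 0 0.12 1;0 0 0 0 0 0.12 1;0 0 0 0 0 0.12 1;0 0 0 0 0 0.12 1;0 0 0 0 0 0.12 1;0 0 0 0 0 0.12 1;0 0 0 0 0 0.12 1;0 0 0 0 0 0.12 1;0 0 0 0 0 0.12 1;0 0 0 0 0 0.12 1;0 0 0 0 0 0.12 1;0 0 0 0 0 0.12 1;0 0 0 0 0 0.12 1'
cat > st.py <<'E'
from fit import *
o=readout.get_obs();M=Rotation.from_quat(o['tool_rot']).as_matrix();x=M[:,0]
p=w2d(o['eef_pos'])
yw=np.degrees(np.arctan2(x[1],x[0])-a)
print('t',round(o['clock'],2),'dock xy',p.round(4),'z',o['eef_pos'][2].round(4),'yaw-dock deg',yw.round(2),'tilt',M[:,2].round(3),'F',o['ft_force'].round(1),'j',o['joint_pos'].round(2),'w',round(o['grip_width'],4))
# position in tool frame of a target: st.py x y z yawdeg
import sys
if len(sys.argv)>1:
    X,Y,Z=map(float,sys.argv[1:4]);w=np.r_[d2w([X,Y]),Z]-o['eef_pos'];print('tool shift',(M.T@w).round(4))
    if len(sys.argv)>4: print('turn z',round(-np.radians(float(sys.argv[4])-yw),3))
E
python3 st.py .070 -.184 .04 -90
```

```text
clock: 1.1
eef_pos: [0.4675, -0.1874, 0.2414]
tool_rot: [0.984, 0.176, -0.004, -0.004]
ft_force: [0.4, 0.1, -0.7]
grip_width: 0.0001
clock: 2.35
eef_pos: [0.28, -0.3846, 0.2326]
tool_rot: [0.853, -0.508, -0.009, -0.121]
ft_force: [1.1, -0.4, 0.3]
grip_width: 0.0003
t 2.35 dock xy [-0.1208 -0.3519] z 0.2326 yaw-dock deg -66.03 tilt [ 0.108  0.216 -0.97 ] F [ 1.1 -0.4  0.3] j [-1.06  0.3   0.02  1.43  0.2   3.14] w 0.0003
tool shift [-0.0486 -0.1975  0.2456]
turn z 0.418
```

Joint 6 runs the other way, reached its end at 3.14, and the arm tilted, still high and touching nothing. I'll push with the tool's +x side instead, so dock yaw runs from +90 to +180.

```bash
sed -i '$d' st.py; cat >> st.py <<'E'
    if len(sys.argv)>4:
        c=np.radians(float(sys.argv[4]))+a
        T=np.array([[np.cos(c),np.sin(c),0],[np.sin(c),-np.cos(c),0],[0,0,-1]])
        print('rotvec',Rotation.from_matrix(M.T@T).as_rotvec().round(4))
E
python3 st.py .070 -.184 .04 90
```

```text
t 2.35 dock xy [-0.1208 -0.3519] z 0.2326 yaw-dock deg -66.03 tilt [ 0.108  0.216 -0.97 ] F [ 1.1 -0.4  0.3] j [-1.06  0.3   0.02  1.43  0.2   3.14] w 0.0003
tool shift [-0.0486 -0.1975  0.2456]
rotvec [-0.2468 -0.2338 -2.7191]
```

```bash
python3 -m crank '0 0 0 -0.011 -0.010 -0.118 1;0 0 0 -0.011 -0.010 -0.118 1;0 0 0 -0.011 -0.010 -0.118 1;0 0 0 -0.011 -0.010 -0.118 1;0 0 0 -0.011 -0.010 -0.118 1;0 0 0 -0.011 -0.010 -0.118 1;0 0 0 -0.011 -0.010 -0.118 1;0 0 0 -0.011 -0.010 -0.118 1;0 0 0 -0.011 -0.010 -0.118 1;0 0 0 -0.011 -0.010 -0.118 1;0 0 0 -0.011 -0.010 -0.118 1;0 0 0 -0.011 -0.010 -0.118 1;0 0 0 -0.011 -0.010 -0.118 1;0 0 0 -0.011 -0.010 -0.118 1;0 0 0 -0.011 -0.010 -0.118 1;0 0 0 -0.011 -0.010 -0.118 1;0 0 0 -0.011 -0.010 -0.118 1;0 0 0 -0.011 -0.010 -0.118 1;0 0 0 -0.011 -0.010 -0.118 1;0 0 0 -0.011 -0.010 -0.118 1'; python3 st.py .070 -.184 .2 90
```

```text
clock: 4.02
eef_pos: [0.2668, -0.3865, 0.2207]
tool_rot: [0.766, 0.643, -0.001, -0.028]
ft_force: [-0.7, 0.1, -0.5]
grip_width: -0.0001
t 4.02 dock xy [-0.1341 -0.3526] z 0.2207 yaw-dock deg 74.72 tilt [-0.037  0.041 -0.998] F [-0.7  0.1 -0.5] j [-0.96  0.24 -0.07  1.31 -0.01  0.78] w -0.0001
tool shift [0.2156 0.1535 0.0215]
rotvec [-0.0383 -0.0397 -0.2658]
```

```bash
python3 -m crank '0 0 0 -0.013 -0.013 -0.089 1;0 0 0 -0.013 -0.013 -0.089 1;0 0 0 -0.013 -0.013 -0.089 1;0 0 0 0 0 0 1'; python3 st.py .070 -.184 .18 90
```

```text
clock: 4.35
eef_pos: [0.2659, -0.3849, 0.2188]
tool_rot: [0.667, 0.745, 0.001, -0.001]
ft_force: [-0.8, 0.6, 0.7]
grip_width: -0.0
t 4.35 dock xy [-0.1348 -0.3509] z 0.2188 yaw-dock deg 91.05 tilt [ 0.     0.002 -1.   ] F [-0.8  0.6  0.7] j [-0.97  0.19 -0.13  1.25  0.    0.49] w -0.0
tool shift [0.163  0.2078 0.0393]
rotvec [ 0.0005 -0.0024  0.0184]
```

```bash
python3 -m crank '0.020 0.026 0.005 0 0 0 1;0.020 0.026 0.005 0 0 0 1;0.020 0.026 0.005 0 0 0 1;0.020 0.026 0.005 0 0 0 1;0.020 0.026 0.005 0 0 0 1;0.020 0.026 0.005 0 0 0 1;0.020 0.026 0.005 0 0 0 1;0.020 0.026 0.005 0 0 0 1;0 0 0 0 0 0.018 1;0 0 0 0 0 0 1'; python3 st.py .070 -.184 .04 90
```

```text
clock: 5.18
eef_pos: [0.4641, -0.1988, 0.1743]
tool_rot: [0.686, 0.728, -0.001, -0.004]
ft_force: [-0.2, 0.2, -0.0]
grip_width: -0.0001
t 5.18 dock xy [ 0.0795 -0.1837] z 0.1743 yaw-dock deg 88.12 tilt [-0.007  0.004 -1.   ] F [-0.2  0.2 -0. ] j [-0.41  0.3  -0.11  1.17  0.    1.11] w -0.0001
tool shift [-0.0012 -0.0086  0.1343]
rotvec [-0.0066 -0.0042 -0.0328]
```

```bash
python3 -m crank '-0.001 -0.004 0.018 -0.003 -0.002 -0.016 1;0 -0.004 0.018 -0.003 -0.002 -0.016 1;0 0 0.018 0 0 0 1;0 0 0.018 0 0 0 1;0 0 0.018 0 0 0 1;0 0 0.018 0 0 0 1;0 0 0.012 0 0 0 1;0 0 0 0 0 0 1'; python3 st.py .070 -.184 .04 90
```

```text
clock: 5.85
eef_pos: [0.452, -0.2059, 0.0508]
tool_rot: [0.68, 0.733, -0.001, -0.0]
ft_force: [-0.7, -0.5, -0.0]
grip_width: -0.0001
t 5.85 dock xy [ 0.0668 -0.1896] z 0.0508 yaw-dock deg 89.04 tilt [-0.002 -0.002 -1.   ] F [-0.7 -0.5 -0. ] j [-0.43  0.41 -0.31  0.85 -0.    1.07] w -0.0001
tool shift [0.0057 0.0031 0.0108]
rotvec [-0.0023  0.0018 -0.0168]
```

```bash
python3 - <<'E'
from h import *
a=snap('top','t1.png')[150:300,210:450]; b=snap('scene','s1.png')[120:300,230:470]
cv2.imwrite('pics/tc1.png',np.vstack([cv2.resize(a,(480,300),interpolation=2),cv2.resize(b,(400,300),interpolation=2)][:1]+[cv2.resize(b,(480,300),interpolation=2)]))
E
```

```text
(no output)
```

View pics/tc1.png

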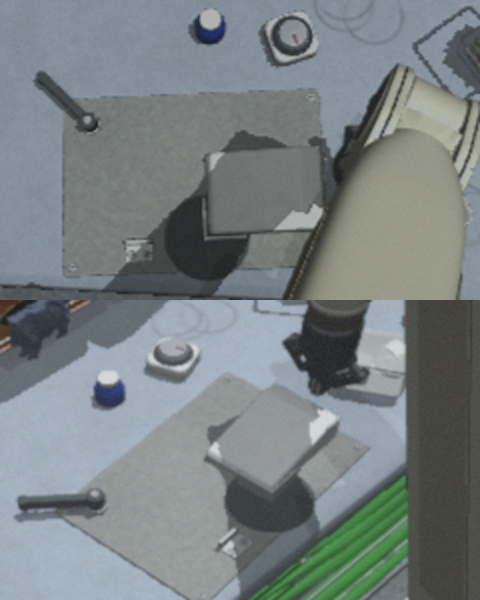

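The image shows the closed fingers just to the right of the printer's back face, clear of the tape case; nothing has moved. I'll lower and advance to contact.

```bash
python3 -m crank '0.002 0.002 0.011 0 0 -0.017 1;0.005 0.001 0 0 0 0 1;0.005 0 0 0 0 0 1;0.005 0 0 0 0 0 1;0.004 0 0 0 0 0 1'; python3 st.py .070 -.163 .04 90
```

```text
clock: 6.37
eef_pos: [0.4573, -0.1863, 0.0445]
tool_rot: [0.675, 0.738, 0.0, 0.005]
ft_force: [-0.9, 0.2, -0.2]
grip_width: 0.0002
t 6.37 dock xy [ 0.0739 -0.1706] z 0.0445 yaw-dock deg 89.9 tilt [ 0.008 -0.006 -1.   ] F [-0.9  0.2 -0.2] j [-0.39  0.41 -0.34  0.81 -0.    1.1 ] w 0.0002
tool shift [ 0.0077 -0.0039  0.0045]
rotvec [ 0.0072  0.007  -0.0017]
```

```bash
cat > arc.py <<'E'
# arc.py TH [PX PY]: shift to where TCP should be once the printer has turned TH degrees
import sys,subprocess
import numpy as np
th=np.radians(float(sys.argv[1])-90);r=np.array(list(map(float,sys.argv[2:4])) or [.162,.070])
q=np.array([[np.cos(th),-np.sin(th)],[np.sin(th),np.cos(th)]])@r+[.001,.001]
print('goal',q.round(4));subprocess.run(['python3','st.py',str(q[0]),str(q[1]),'.04',str(90+float(sys.argv[1]))])
E
python3 -m crank '0.004 -0.002 0.002 0.003 0.003 0 1;0.004 -0.002 0.002 0.003 0.003 0 1;0.004 0.002 0 0 0 -0.02 1;0.003 0.0064 0 0 0 -0.04 1;0.003 0.0064 0 0 0 -0.04 1;0.003 0.0064 0 0 0 -0.04 1;0.003 0.0064 0 0 0 -0.04 1;0.003 0.0064 0 0 0 -0.04 1;0.003 0.0064 0 0 0 -0.04 1'; python3 arc.py 15;python3 arc.py 30
```

```text
clock: 7.12
eef_pos: [0.4904, -0.1491, 0.0424]
tool_rot: [0.567, 0.824, -0.004, 0.006]
ft_force: [-0.4, -1.7, 1.3]
grip_width: -0.0002
t 7.12 dock xy [ 0.1103 -0.1366] z 0.0424 yaw-dock deg 105.73 tilt [ 0.005 -0.013 -1.   ] F [-0.4 -1.7  1.3] j [-0.29  0.45 -0.29  0.83 -0.01  0.92] w -0.0002
tool shift [-0.0008  0.0001  0.0024]
rotvec [0.0003 0.0135 0.0128]
goal [ 0.1105 -0.1374]
t 7.12 dock xy [ 0.1103 -0.1366] z 0.0424 yaw-dock deg 105.73 tilt [ 0.005 -0.013 -1.   ] F [-0.4 -1.7  1.3] j [-0.29  0.45 -0.29  0.83 -0.01  0.92] w -0.0002
tool shift [0.0223 0.0399 0.0021]
rotvec [-0.0015  0.0134 -0.249 ]
goal [ 0.1426 -0.1043]
```

```bash
python3 -m crank '0.0025 0.0064 0.001 0 0.005 -0.04 1;0.003 0.0064 0.001 0 0.004 -0.04 1;0.003 0.0064 0 0 0.004 -0.04 1;0.003 0.0064 0 0 0 -0.04 1;0.003 0.0064 0 0 0 -0.04 1;0.003 0.0064 0 0 0 -0.04 1;0.003 0.0064 0 0 0 -0.04 1'; python3 arc.py 30;python3 -c "
from h import *
im=snap('top','t2.png')[150:300,210:450];b=snap('scene','s2.png')[120:300,230:470]
cv2.imwrite('pics/tc2.png',np.vstack([cv2.resize(im,(480,300),interpolation=2),cv2.resize(b,(480,300),interpolation=2)]))"
```

```text
clock: 7.7
eef_pos: [0.5224, -0.1106, 0.0408]
tool_rot: [0.438, 0.899, -0.004, 0.002]
ft_force: [0.9, -2.8, 0.6]
grip_width: 0.0
t 7.7 dock xy [ 0.1457 -0.1012] z 0.0408 yaw-dock deg 122.82 tilt [ 0.   -0.01 -1.  ] F [ 0.9 -2.8  0.6] j [-0.2   0.49 -0.22  0.86 -0.01  0.7 ] w 0.0
tool shift [-0.0009 -0.0042  0.0008]
rotvec [-0.0057  0.0078  0.0492]
goal [ 0.1426 -0.1043]
```

View pics/tc2.png

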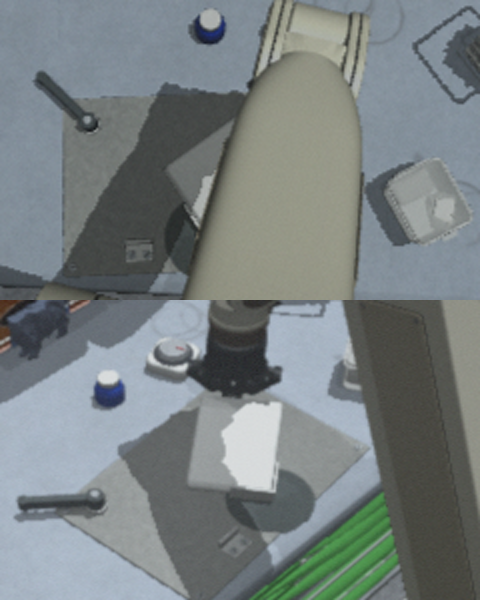

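The printer is turning about the shoe (about 33°) and its corner is still in place. Continuing.

```bash
python3 -m crank '0.003 0.0060 0.001 0 0.004 -0.04 1;0.003 0.0062 0 0 0.004 -0.04 1;0.003 0.0062 0 0 0 -0.04 1;0.003 0.0062 0 0 0 -0.04 1;0.003 0.0062 0 0 0 -0.04 1;0.003 0.0062 0 0 0 -0.04 1;0.003 0.0062 0 0 0 -0.04 1;0.003 0.0062 0 0 0 -0.04 1;0.003 0.0062 0 0 0 -0.04 1;0.003 0.0062 0 0 0 -0.04 1'; python3 arc.py 60
```

```text
clock: 8.63
eef_pos: [0.5449, -0.0472, 0.0403]
tool_rot: [0.248, 0.969, -0.005, 0.003]
ft_force: [2.4, -1.1, -0.7]
grip_width: 0.0002
t 8.63 dock xy [ 0.1738 -0.0401] z 0.0403 yaw-dock deg 146.03 tilt [ 0.003 -0.01  -1.   ] F [ 2.4 -1.1 -0.7] j [-0.08  0.51 -0.19  0.87 -0.01  0.42] w 0.0002
tool shift [0.0095 0.0185 0.0001]
rotvec [-0.0076  0.0076 -0.0693]
goal [ 0.1763 -0.0194]
```

```bash
python3 -m crank '0.004 0.0065 0 0 0.003 -0.03 1;0.004 0.0065 0 0 0.003 -0.03 1;0.0035 0.0066 0 0 0 -0.04 1;0.0035 0.0066 0 0 0 -0.04 1;0.0035 0.0066 0 0 0 -0.04 1;0.0035 0.0066 0 0 0 -0.04 1;0.0035 0.0066 0 0 0 -0.04 1;0.0035 0.0066 0 0 0 -0.04 1'; python3 arc.py 80;python3 arc.py 90
```

```text
clock: 9.3
eef_pos: [0.5414, 0.0174, 0.0407]
tool_rot: [0.092, 0.996, -0.002, 0.004]
ft_force: [2.9, -0.4, -0.7]
grip_width: 0.0
t 9.3 dock xy [0.1762 0.0246] z 0.0407 yaw-dock deg 164.16 tilt [ 0.007 -0.004 -1.   ] F [ 2.9 -0.4 -0.7] j [ 0.03  0.5  -0.21  0.86 -0.    0.22] w 0.0
tool shift [0.0081 0.0156 0.0006]
rotvec [-0.0027  0.0077 -0.102 ]
goal [0.1727 0.0418]
t 9.3 dock xy [0.1762 0.0246] z 0.0407 yaw-dock deg 164.16 tilt [ 0.007 -0.004 -1.   ] F [ 2.9 -0.4 -0.7] j [ 0.03  0.5  -0.21  0.86 -0.    0.22] w 0.0
tool shift [0.0254 0.0411 0.0004]
rotvec [-0.0034  0.0075 -0.2765]
goal [0.163 0.071]
```

```bash
python3 -m crank '0.003 0.0055 0 0 0.004 -0.04 1;0.003 0.0055 0 0 0.004 -0.04 1;0.003 0.0055 0 0 0 -0.04 1;0.003 0.0055 0 0 0 -0.04 1;0.003 0.005 0 0 0 -0.03 1;0.003 0.004 0 0 0 -0.03 1;0 0 0 0 0 0 1'; python3 arc.py 90;python3 -c "
from h import *
im=snap('top','t3.png')[150:300,210:450];b=snap('scene','s3.png')[120:300,230:470]
cv2.imwrite('pics/tc3.png',np.vstack([cv2.resize(im,(480,300),interpolation=2),cv2.resize(b,(480,300),interpolation=2)]))"
```

```text
clock: 9.88
eef_pos: [0.5268, 0.0571, 0.041]
tool_rot: [-0.027, 1.0, 0.002, 0.001]
ft_force: [0.9, 1.1, -0.2]
grip_width: -0.0
t 9.88 dock xy [0.1653 0.0654] z 0.041 yaw-dock deg -182.11 tilt [ 0.003  0.004 -1.   ] F [ 0.9  1.1 -0.2] j [ 0.11  0.48 -0.23  0.86  0.    0.05] w -0.0
tool shift [0.0025 0.0055 0.001 ]
rotvec [ 0.004   0.0032 -0.0368]
goal [0.163 0.071]
```

View pics/tc3.png

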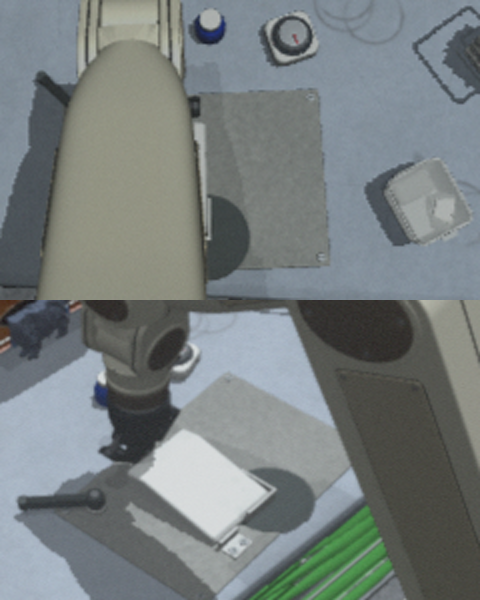

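The printer is nearly square, with its front close to the stop. I'll shift the finger to 75 mm from the far corner (dock y about 0.036) and seat it.

```bash
python3 -m crank '-0.008 0 0 0.002 0.002 -0.018 1;-0.002 -0.010 0 0.002 0.001 -0.018 1;0 -0.010 0 0 0 0 1;0 -0.010 0 0 0 0 1;0 0 0 0 0 0 1'; python3 st.py .1635 .036 .04 180
```

```text
clock: 10.4
eef_pos: [0.5371, 0.0237, 0.0398]
tool_rot: [-0.045, 0.999, -0.002, -0.005]
ft_force: [0.0, -0.1, -0.2]
grip_width: -0.0001
t 10.4 dock xy [0.1725 0.0312] z 0.0398 yaw-dock deg -180.07 tilt [-0.009 -0.003 -1.   ] F [ 0.  -0.1 -0.2] j [ 0.05  0.5  -0.2   0.88 -0.   -0.04] w -0.0001
tool shift [ 0.009   0.0047 -0.0001]
rotvec [-0.0026 -0.0093 -0.0012]
```

```bash
python3 -m crank '0.002 0.004 0 0 -0.005 0 1;0.003 0 0 0 0 0 1;0.003 0 0 0 0 0 1;0.002 0 0 0 0 0 1'; python3 st.py;python3 -m crank '0.003 0 0 0 0 0 1;0.003 0 0 0 0 0 1'; python3 st.py;python3 -m crank '0.004 0 0 0 0 0 1;0.004 0 0 0 0 0 1'; python3 st.py
```

```text
clock: 10.73
eef_pos: [0.5286, 0.0262, 0.0403]
tool_rot: [-0.043, 0.999, -0.001, 0.001]
ft_force: [6.0, 1.6, -0.6]
grip_width: 0.0004
t 10.73 dock xy [0.1642 0.0344] z 0.0403 yaw-dock deg -180.28 tilt [ 0.001 -0.001 -1.   ] F [ 6.   1.6 -0.6] j [ 0.05  0.48 -0.23  0.86 -0.   -0.04] w 0.0004
clock: 10.9
eef_pos: [0.5278, 0.0273, 0.0423]
tool_rot: [-0.044, 0.999, 0.0, 0.007]
ft_force: [5.4, 2.0, -0.6]
grip_width: -0.0002
t 10.9 dock xy [0.1636 0.0357] z 0.0423 yaw-dock deg -180.21 tilt [ 0.013  0.001 -1.   ] F [ 5.4  2.  -0.6] j [ 0.05  0.47 -0.25  0.84  0.   -0.04] w -0.0002
clock: 11.07
eef_pos: [0.5266, 0.0289, 0.0449]
tool_rot: [-0.045, 0.999, 0.002, 0.015]
ft_force: [7.8, 2.3, -0.1]
grip_width: -0.0002
t 11.07 dock xy [0.1626 0.0374] z 0.0449 yaw-dock deg -180.11 tilt [ 0.029  0.005 -1.   ] F [ 7.8  2.3 -0.1] j [ 0.05  0.45 -0.26  0.82  0.   -0.04] w -0.0002
```

```bash
python3 -m crank '0.005 -0.001 0.003 0 0.02 0 1;0.006 0 0.002 0 0.01 0 1'; python3 st.py;python3 -m crank '0.007 0 0.002 0 0.01 0 1;0.007 0 0.001 0 0.005 0 1'; python3 st.py .1635 .036 .04 180
```

```text
clock: 11.23
eef_pos: [0.5263, 0.03, 0.0444]
tool_rot: [-0.046, 0.999, 0.003, 0.011]
ft_force: [10.9, 1.2, -0.7]
grip_width: -0.0003
t 11.23 dock xy [0.1623 0.0384] z 0.0444 yaw-dock deg -179.96 tilt [ 0.023  0.007 -1.   ] F [10.9  1.2 -0.7] j [ 0.05  0.46 -0.26  0.83  0.01 -0.04] w -0.0003
clock: 11.4
eef_pos: [0.5259, 0.0302, 0.0465]
tool_rot: [-0.047, 0.999, 0.003, 0.018]
ft_force: [10.2, -0.7, 0.5]
grip_width: -0.0
t 11.4 dock xy [0.1619 0.0387] z 0.0465 yaw-dock deg -179.85 tilt [ 0.036  0.007 -0.999] F [10.2 -0.7  0.5] j [ 0.05  0.45 -0.27  0.82  0.   -0.04] w -0.0
tool shift [-0.0013 -0.0028  0.0065]
rotvec [0.0036 0.0367 0.0026]
```

Seated at about 10 N. I'll back off, rise, and take a check picture on the way to the keeper.

```bash
python3 -m crank '-0.008 0 0 0 0.015 0 1;-0.010 0 0 0 0.015 0 1;-0.005 0 -0.02 0 0 0 1;0 0 -0.025 0 0 0 1;0 0 -0.025 0 0 0 1;0 0 -0.025 0 0 0 1;0 0.02 0 0 0 -0.11 1;0 0 0 0 0 -0.118 1;0 0 0 0 0 -0.118 1;0 0 0 0 0 -0.118 1;0 0 0 0 0 -0.118 1;0 0 0 0 0 -0.118 1;0 0 0 0 0 -0.118 1;0 0 0 0 0 -0.118 1;0 0 0 0 0 -0.118 1;0 0 0 0 0 -0.118 1;0 0 0 0 0 -0.118 1;0 0 0 0 0 -0.118 1;0 0 0 0 0 -0.118 1;0 0 0 0 0 -0.118 1'; python3 st.py .184 .224 .14 315;python3 -c "
from h import *
im=snap('top','t4.png')[150:300,210:450];b=snap('scene','s4.png')[120:300,230:470]
cv2.imwrite('pics/tc4.png',np.vstack([cv2.resize(im,(480,300),interpolation=2),cv2.resize(b,(480,300),interpolation=2)]))"
```

```text
clock: 13.07
eef_pos: [0.5328, 0.0598, 0.1474]
tool_rot: [0.793, -0.61, -0.004, 0.002]
ft_force: [0.8, -0.0, 0.1]
grip_width: 0.0001
t 13.07 dock xy [0.1715 0.0675] z 0.1474 yaw-dock deg -80.38 tilt [-0.009  0.002 -1.   ] F [ 0.8 -0.   0.1] j [ 0.11  0.38 -0.07  1.13  0.   -1.72] w 0.0001
tool shift [-0.1521 -0.0385  0.0078]
rotvec [ 0.0064  0.007  -0.6175]
```

View pics/tc4.png

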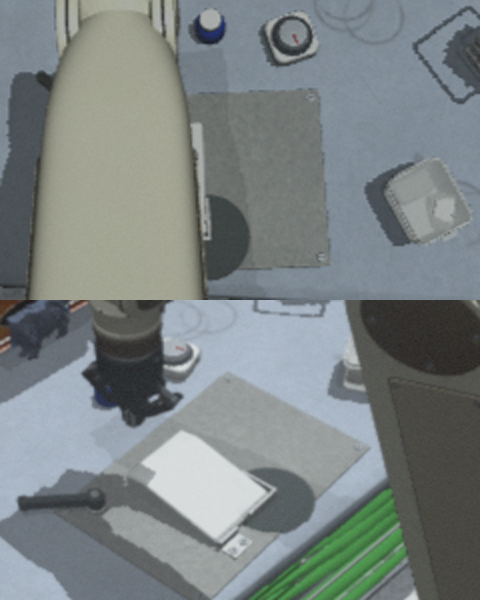

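The printer stands square against the shoe and stop. Now to the keeper.

```bash
python3 -m crank '0 0 0 0 0 -0.118 1;0 0 0 0 0 -0.118 1;0 0 0 0 0 -0.118 1;0 0 0 0 0 -0.118 1;0 0 0 0 0 -0.1 1;0 0 0 0 0 0 1'; python3 st.py .184 .224 .14 315
```

```text
clock: 13.67
eef_pos: [0.5296, 0.0608, 0.1469]
tool_rot: [0.933, -0.361, -0.006, 0.002]
ft_force: [-0.4, -0.2, 0.2]
grip_width: -0.0001
t 13.67 dock xy [0.1684 0.0689] z 0.1469 yaw-dock deg -47.54 tilt [-0.013  0.002 -1.   ] F [-0.4 -0.2  0.2] j [ 0.11  0.38 -0.07  1.13  0.   -2.29] w -0.0001
tool shift [-0.1039 -0.1163  0.0071]
rotvec [ 0.0073  0.011  -0.0443]
```

```bash
python3 -m crank '-0.017 -0.019 0.001 0.003 0.005 -0.02 1;-0.017 -0.019 0.001 0.003 0.005 -0.02 1;-0.017 -0.019 0.001 0 0 0 1;-0.017 -0.019 0.001 0 0 0 1;-0.017 -0.019 0.001 0 0 0 1;-0.012 -0.014 0 0 0 0 1;0 0 0 0 0 0 1'; python3 st.py .184 .224 .035 315
```

```text
clock: 14.25
eef_pos: [0.527, 0.2112, 0.1413]
tool_rot: [0.932, -0.361, -0.001, 0.001]
ft_force: [-0.0, -0.0, 0.3]
grip_width: 0.0002
t 14.25 dock xy [0.1796 0.2188] z 0.1413 yaw-dock deg -47.61 tilt [-0.003 -0.001 -1.   ] F [-0.  -0.   0.3] j [ 0.38  0.44  0.01  1.14 -0.   -2.02] w 0.0002
tool shift [-0.0007 -0.007   0.1063]
rotvec [ 0.0028  0.0011 -0.0455]
```

```bash
python3 -m crank '-0.001 -0.004 0.018 0 0 -0.02 1;0 -0.003 0.018 0 0 -0.02 1;0 0 0.018 0 0 0 1;0 0 0.018 0 0 0 1;0 0 0.018 0 0 0 1;0 0 0.01 0 0 0 1;0 0 0 0 0 0 1'; python3 st.py .184 .224 .037 315
```

```text
clock: 14.83
eef_pos: [0.5307, 0.2165, 0.0393]
tool_rot: [0.935, -0.354, 0.001, 0.001]
ft_force: [-1.5, 0.1, 0.4]
grip_width: -0.0
t 14.83 dock xy [0.1837 0.2238] z 0.0393 yaw-dock deg -46.67 tilt [ 0.    -0.003 -1.   ] F [-1.5  0.1  0.4] j [ 0.39  0.55 -0.11  0.91 -0.   -2.03] w -0.0
tool shift [ 0.     -0.0004  0.0023]
rotvec [ 0.002  -0.0021 -0.0292]
```

```bash
cat > kp.py <<'E'
import sys,subprocess,numpy as np
b=np.radians(45)-float(sys.argv[1]);u=np.array([np.cos(b),np.sin(b)]);n=np.array([u[1],-u[0]])
q=np.array([.161,.155])+.065*u-.017*n
subprocess.run(['python3','st.py',str(q[0]),str(q[1]),'.036',str(np.degrees(b)-90)])
E
python3 -m crank '0.005 0 0.001 0 0 -0.015 1;0.005 0 0.001 0 0 -0.015 1;0.005 0 0 0 0 0.04 1;0.0052 -0.0012 0 0 0 0.08 1;0.0052 -0.0012 0 0 0 0.08 1;0.0052 -0.0012 0 0 0 0.08 1;0.0052 -0.0012 0 0 0 0.08 1;0.0052 -0.0012 0 0 0 0.08 1;0.0052 -0.0012 0 0 0 0.08 1'; python3 kp.py 0.4;python3 kp.py 0.8
```

```text
clock: 15.58
eef_pos: [0.5719, 0.1834, 0.0449]
tool_rot: [0.814, -0.58, 0.002, -0.003]
ft_force: [-0.9, 1.3, -1.5]
grip_width: 0.0001
t 15.58 dock xy [0.2217 0.1871] z 0.0449 yaw-dock deg -76.19 tilt [ 0.006  0.002 -1.   ] F [-0.9  1.3 -1.5] j [ 0.31  0.59 -0.03  0.95  0.   -1.59] w 0.0001
tool shift [-0.0095  0.0048  0.0089]
rotvec [-0.0069 -0.0003 -0.1443]
t 15.58 dock xy [0.2217 0.1871] z 0.0449 yaw-dock deg -76.19 tilt [ 0.006  0.002 -1.   ] F [-0.9  1.3 -1.5] j [ 0.31  0.59 -0.03  0.95  0.   -1.59] w 0.0001
tool shift [ 0.0167 -0.0005  0.0089]
rotvec [-0.0069  0.001   0.2557]
```

```bash
python3 -m crank '0.005 -0.0005 0.003 0 0 0.08 1;0.005 -0.0005 0.003 0 0 0.08 1;0.005 -0.0005 0.003 0 0 0.08 1;0.005 -0.0005 0.001 0 0 0.08 1;0.005 -0.0008 0 0 0 0.08 1;0.005 -0.0008 0 0 0 0.08 1;0.005 -0.0008 0 0 0 0.08 1;0.005 -0.0008 0 0 0 0.08 1'; python3 kp.py 1.2;python3 -c "
from h import *
im=snap('top','t5.png')[150:300,210:450];b=snap('scene','s5.png')[120:300,230:470]
cv2.imwrite('pics/tc5.png',np.vstack([cv2.resize(im,(480,300),interpolation=2),cv2.resize(b,(480,300),interpolation=2)]))"
```

```text
clock: 16.25
eef_pos: [0.5895, 0.1426, 0.0462]
tool_rot: [-0.576, 0.817, -0.002, 0.014]
ft_force: [-0.2, 1.1, -0.7]
grip_width: -0.0
t 16.25 dock xy [0.2356 0.1449] z 0.0462 yaw-dock deg -114.88 tilt [ 0.025  0.013 -1.   ] F [-0.2  1.1 -0.7] j [ 0.23  0.58 -0.03  0.93  0.01 -0.99] w -0.0
tool shift [0.0041 0.0074 0.0099]
rotvec [-0.0199  0.0202 -0.0199]
```

View pics/tc5.png

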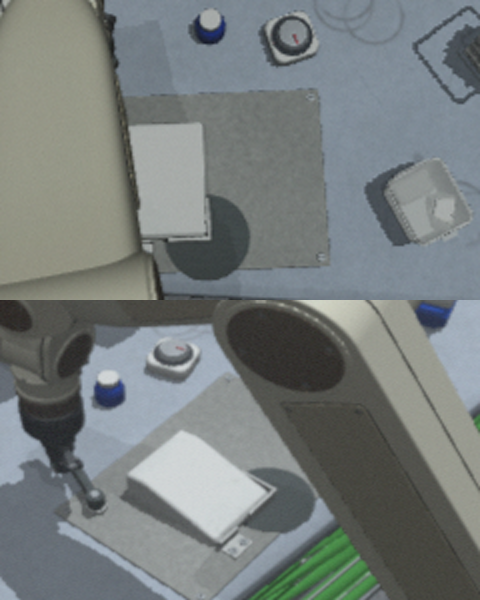

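The keeper bar is following the finger and the printer is undisturbed. The tool has risen slightly, so I'll correct that as I go.

```bash
python3 -m crank '0.005 0.001 0.004 -0.008 0.008 0.07 1;0.005 0.001 0.004 -0.008 0.008 0.08 1;0.005 0.001 0.004 -0.004 0.004 0.08 1;0.005 0.0 0.003 0 0 0.08 1;0.005 0 0.002 0 0 0.08 1;0.005 0 0.001 0 0 0.08 1;0.005 0 0.001 0 0 0.08 1'; python3 kp.py 1.6; python3 kp.py 1.8
```

```text
clock: 16.93
eef_pos: [0.5788, 0.1156, 0.0353]
tool_rot: [-0.33, 0.944, 0.0, 0.011]
ft_force: [1.0, 0.1, 1.0]
grip_width: 0.0002
t 16.93 dock xy [0.2224 0.1189] z 0.0353 yaw-dock deg -146.64 tilt [ 0.02   0.008 -1.   ] F [1.  0.1 1. ] j [ 0.2   0.57 -0.08  0.89  0.   -0.48] w 0.0002
tool shift [ 0.0034  0.0029 -0.0008]
rotvec [-0.0084  0.0203 -0.174 ]
t 16.93 dock xy [0.2224 0.1189] z 0.0353 yaw-dock deg -146.64 tilt [ 0.02   0.008 -1.   ] F [1.  0.1 1. ] j [ 0.2   0.57 -0.08  0.89  0.   -0.48] w 0.0002
tool shift [ 0.0161 -0.0015 -0.001 ]
rotvec [-0.0063  0.021   0.026 ]
```

```bash
python3 -m crank '0.006 -0.001 0 -0.003 0.008 0.05 1;0.006 -0.001 0 -0.003 0.008 0.05 1;0.006 -0.001 0 0 0.004 0.05 1;0.006 -0.001 0 0 0 0.06 1;0.006 -0.001 0 0 0 0.06 1;0.006 -0.001 0 0 0 0.06 1'; python3 kp.py 2.1;python3 kp.py 2.38
```

```text
clock: 17.43
eef_pos: [0.5578, 0.0924, 0.0405]
tool_rot: [-0.17, 0.985, 0.001, 0.008]
ft_force: [0.6, 0.1, -0.6]
grip_width: -0.0005
t 17.43 dock xy [0.1994 0.0977] z 0.0405 yaw-dock deg -165.68 tilt [ 0.015  0.005 -1.   ] F [ 0.6  0.1 -0.6] j [ 0.16  0.53 -0.15  0.88  0.   -0.18] w -0.0005
tool shift [0.0057 0.0001 0.0044]
rotvec [-0.0003  0.0153 -0.0063]
t 17.43 dock xy [0.1994 0.0977] z 0.0405 yaw-dock deg -165.68 tilt [ 0.015  0.005 -1.   ] F [ 0.6  0.1 -0.6] j [ 0.16  0.53 -0.15  0.88  0.   -0.18] w -0.0005
tool shift [ 0.0243 -0.0022  0.0041]
rotvec [0.0019 0.0153 0.2737]
```

```bash
python3 -m crank '0.0055 -0.0005 0.002 0 0.005 0.06 1;0.0055 -0.0005 0.002 0 0.005 0.06 1;0.005 -0.0005 0.001 0 0.005 0.06 1;0.005 -0.0005 0.001 0 0 0.06 1'; python3 kp.py 2.38;python3 -m crank '0.003 0 0.001 0 0 0.02 1;0.003 0 0.001 0 0 0.01 1'; python3 kp.py 2.38
```

```text
clock: 17.77
eef_pos: [0.5435, 0.0847, 0.0391]
tool_rot: [-0.049, 0.999, 0.001, 0.006]
ft_force: [1.0, -0.2, -0.3]
grip_width: 0.0
t 17.77 dock xy [0.1844 0.0914] z 0.0391 yaw-dock deg -179.61 tilt [ 0.013  0.002 -1.   ] F [ 1.  -0.2 -0.3] j [ 0.15  0.51 -0.19  0.86 -0.    0.06] w 0.0
tool shift [ 0.008  -0.0017  0.003 ]
rotvec [0.0008 0.0127 0.0306]
clock: 17.93
eef_pos: [0.5395, 0.0838, 0.0389]
tool_rot: [-0.035, 0.999, 0.001, 0.009]
ft_force: [1.1, -0.3, 0.8]
grip_width: -0.0
t 17.93 dock xy [0.1804 0.0909] z 0.0389 yaw-dock deg -181.27 tilt [ 0.018  0.002 -1.   ] F [ 1.1 -0.3  0.8] j [ 0.15  0.5  -0.21  0.85 -0.    0.09] w -0.0
tool shift [ 0.004  -0.0013  0.0028]
rotvec [0.0005 0.0177 0.0016]
```

```bash
python3 -m crank '0.002 0 0.001 0 0.005 0 1;0.002 0 0.001 0 0.005 0 1'; python3 kp.py 2.40;python3 -m crank '0.002 0 0.001 0 0.005 0 1;0.002 0 0.001 0 0.005 0 1'; python3 kp.py 2.40
```

```text
clock: 18.1
eef_pos: [0.5377, 0.0837, 0.0384]
tool_rot: [-0.036, 0.999, 0.0, 0.006]
ft_force: [5.7, -0.4, 1.5]
grip_width: 0.0002
t 18.1 dock xy [0.1786 0.0909] z 0.0384 yaw-dock deg -181.1 tilt [ 0.013  0.001 -1.   ] F [ 5.7 -0.4  1.5] j [ 0.15  0.5  -0.21  0.85 -0.    0.08] w 0.0002
tool shift [ 0.0034 -0.0017  0.0024]
rotvec [0.0006 0.0128 0.0245]
clock: 18.27
eef_pos: [0.5377, 0.0837, 0.0384]
tool_rot: [-0.037, 0.999, 0.0, 0.005]
ft_force: [4.2, -1.0, 3.7]
grip_width: -0.0003
t 18.27 dock xy [0.1786 0.0909] z 0.0384 yaw-dock deg -181.01 tilt [ 0.011  0.001 -1.   ] F [ 4.2 -1.   3.7] j [ 0.15  0.5  -0.2   0.86 -0.    0.08] w -0.0003
tool shift [ 0.0035 -0.0017  0.0023]
rotvec [0.0004 0.0106 0.0262]
```

```bash
python3 -m crank '0.005 0 0 0 0 0 1;0.006 0 0 0 0 0 1'; python3 st.py;python3 -m crank '0.008 0 0 0 0 0 1;0.008 0 0 0 0 0 1'; python3 st.py
```

```text
clock: 18.43
eef_pos: [0.5369, 0.0836, 0.0395]
tool_rot: [-0.037, 0.999, 0.0, 0.015]
ft_force: [18.1, 0.1, -13.1]
grip_width: -0.0001
t 18.43 dock xy [0.1778 0.0909] z 0.0395 yaw-dock deg -180.98 tilt [ 0.03   0.002 -1.   ] F [ 18.1   0.1 -13.1] j [ 0.16  0.49 -0.23  0.83 -0.    0.08] w -0.0001
clock: 18.6
eef_pos: [0.5368, 0.0835, 0.041]
tool_rot: [-0.037, 0.999, 0.001, 0.031]
ft_force: [19.2, -0.3, -12.6]
grip_width: 0.0002
t 18.6 dock xy [0.1777 0.0908] z 0.041 yaw-dock deg -180.99 tilt [ 0.061  0.003 -0.998] F [ 19.2  -0.3 -12.6] j [ 0.16  0.47 -0.26  0.79 -0.01  0.08] w 0.0002
```

Hard stop reached at 19 N. I'll back off, rise and clear the camera to inspect.

```bash
python3 -m crank '-0.008 0 0 0 0.03 0 1;-0.01 0 0 0 0.03 0 1;-0.01 0 0 0 0 0 1;0 0 -0.025 0 0 0 1;0 0 -0.03 0 0 0 1;0 0 -0.03 0 0 0 1;0 0 -0.03 0 0 0 1;0 0 -0.01 0 0 0 1;0 -0.04 0 0 0 0 1;0 -0.04 0 0 0 0 1;0 -0.04 0 0 0 0 1;0 -0.04 0 0 0 0 1;0 -0.04 0 0 0 0 1;0 -0.04 0 0 0 0 1;0 -0.04 0 0 0 0 1;0 -0.04 0 0 0 0 1;0 -0.03 0 0 0 0 1;0 0 0 0 0 0 1'; python3 -c "
from h import *
im=snap('top','t6.png')[150:300,210:410];b=snap('scene','s6.png')[180:300,240:400]
cv2.imwrite('pics/tc6.png',cv2.resize(im,(800,600),interpolation=2));cv2.imwrite('pics/sc6.png',cv2.resize(b,(800,600),interpolation=2))"
```

```text
clock: 20.1
eef_pos: [0.5758, -0.2675, 0.1516]
tool_rot: [-0.05, 0.998, 0.008, -0.032]
ft_force: [-0.2, -0.1, -0.3]
grip_width: -0.0001
```

View pics/tc6.png

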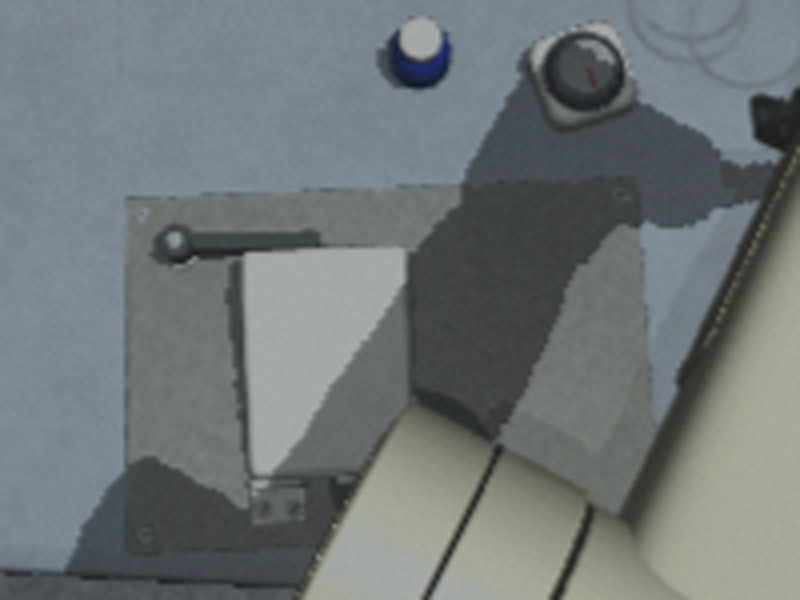

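View pics/sc6.png

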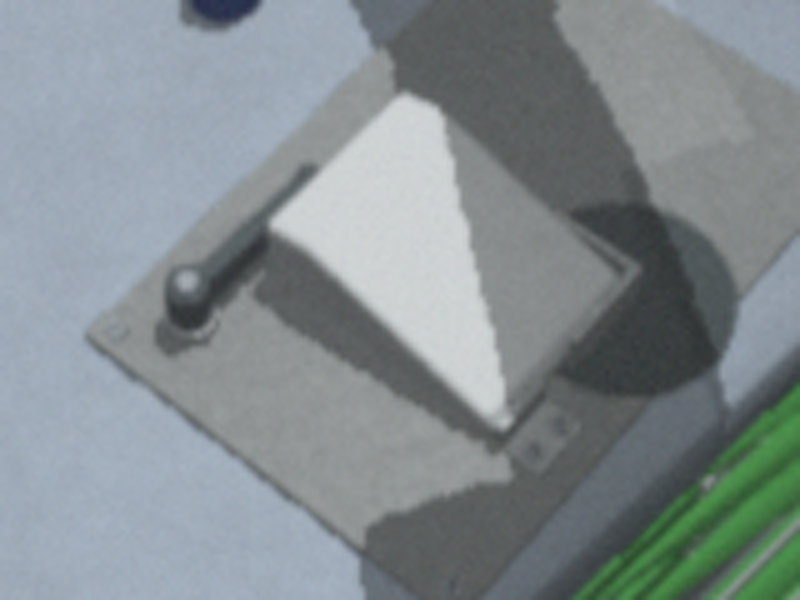

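The keeper lies along the printer's back (pivot at crop (177,240), tip at (318,240)) and the front is at the stop (270,480). Measuring the angles:

```bash
python3 - <<'E'
from fit import *
P=lambda x,y,z:w2d(ray('top',210+x/4,150+y/4,z))
A=P(243,253,.065);B=P(405,248,.065);F=P(247,475,.03)
piv=P(177,240,.049);e0=P(318,233,.043);e1=P(320,246,.043);b0=P(200,233,.043);b1=P(200,248,.043)
print('back L,R',A,B,'frontL',F)
an=lambda v:np.degrees(np.arctan2(v[1],v[0])).round(2)
print('back edge dir',an(B-A),'left edge',an(A-F),'bar upper',an(e0-b0),'lower',an(e1-b1),'piv',piv,'tip',(e0+e1)/2,'ends mid dir',an((e0+e1)/2-(b0+b1)/2))
print('expect back -90; bar -90 (2.36), -92.5 (2.40)')
for n,p in dict(back=(.152,.111,.066),backR=(.152,.001,.066),bartip=(.161,.057,.043)).items():
    q=proj('top',np.r_[d2w(p[:2]),p[2]]);print(n,((q-[210,150])*4).round(1))
E
python3 st.py
```

```text
back L,R [0.1476098  0.10731218] [ 1.46552927e-01 -3.43526859e-05] frontL [0.0038918  0.11107131]
back edge dir -90.56 left edge -1.5 bar upper -92.36 lower -91.39 piv [0.16119345 0.1528486 ] tip [0.1587196  0.05762625] ends mid dir -91.87
expect back -90; bar -90 (2.36), -92.5 (2.40)
back [237.1 246.4]
backR [403.1 239.7]
bartip [319.8 236.1]
t 20.2 dock xy [ 0.1847 -0.2578] z 0.1515 yaw-dock deg -179.28 tilt [-0.066  0.015 -0.998] F [ 0.  -0.5  0. ] j [-0.42  0.61  0.31  1.34 -0.01 -0.53] w -0.0003
```

```bash
python3 -c "
from workcell import order;print(order.job_done())"
```

```text
the job is handed in; nothing more can be done
None
```

The printer is turned home and the keeper bar is shut. I handed the job in at about 20 s of the 51 s allowed.

- **Turning:** I pushed the printer round with the closed fingers on its back face. The held corner stayed in the shoe. I then seated the printer with about 10 N, 70 to 75 mm from the far corner.
- **Keeper:** I swung the bar clockwise until it stopped hard at about 19 N. I then withdrew the arm clear of everything.
- **Last checks:** The final pictures show the front against the stop and shoe. The back edge is square to the dock within about 0.6°, and the bar lies along the back at about 2.39 rad. The timer, bottle and box look unmoved in the pictures; the box was out of the last ones.
- **Checks that disagreed:**
  - The printer's left edge read 1.5° off square, but I picked its ends at different heights, so I trust it less.
  - The printer's back top edge measured about 5 mm short of its expected home line. I put this down to the rounded or leaning top edge, since the finger stopped where the home position would put it.
  - The finger's stopping position suggested the bar was at about 2.32 to 2.36 rad, a little less than the picture shows.
- **Slip along the way:** On the first approach I turned joint 6 the wrong way until it reached its end of travel (3.14 rad) and the tool tilted. It touched nothing, and I corrected it before pushing.

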